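# Lock a reagent bottle into the dry box

## Task

Pass the blue-capped dropper bottle into the dry box through its transfer lock: stand it upright on the carriage tray in the open lock and shut the outer lid fully; only then lift the orange-knobbed inner gate all the way up, and push the black rod knob fully in so the carriage carries the bottle into the box. The two doors must never be open together; keep the bottle upright, leave the green- and red-capped bottles standing where they are, and leave the lid shut and the gate up.

Things in the scene. Friction and masses are not known exactly. Their poses are not given: they have to be found in the camera images.
- blue_mid (a point): Centre of the blue-capped white dropper bottle, 33 mm diameter, 94 mm tall, half-way up (47 mm above its foot). Body of 33 mm diameter up to 66 mm above the foot, then the narrower cap (20 mm); 45 g nominal. Its z axis points to the cap. The three bottles stand upright in front of the robot in any order, centres 60 mm or more apart.
- green_mid (a point): Centre of the green-capped dropper bottle, same size. To be left alone.
- red_mid (a point): Centre of the red-capped dropper bottle, same size. To be left alone.
- tray_spot (a point): Centre of the carriage tray's floor, 16 mm above the worktop, where the bottle shall stand (tray inside 58 x 58 mm, rim 4 mm higher). The carriage starts in the lock. Axes as dry_box.
- box_spot (a point): Where tray_spot is when the carriage is fully in the box (165 mm along y from its start). Fixed to the apparatus, same axes.
- lid_bar (a point): Middle of the outer lid's black bar handle (70 mm long along x, 10 mm thick), 118 mm from the hinge axis and 31 mm above the lid's underside. The lid is a clear pane in an aluminium frame, 158 mm wide, 11 mm thick, 135 mm from hinge to free edge. Axes turn with it: y from hinge to free edge, z out of its outer face (up when shut, towards the rod knob when it stands open).
- lid_hinge (a point): Point on the lid's hinge axis, at the lid's mid-width (9 mm nearer the robot than the rod's line), 118 mm above the worktop; the axis runs along x. Axes turn with the lid, as for lid_bar.
- lid (a joint): Outer lid angle: 0 shut, 1.57 upright, at most 1.9 leaning back over the rod. Stiff hinge (stays where it is left), closed by pushing the outer face or the bar with about 1 to 3 N.
- gate_knob (a point): Middle of the orange knob (28 mm diameter, 27 mm tall) on top of the inner gate, on a stem; 194 mm above the worktop while the gate is down. Fixed axes of the apparatus.
- gate (a joint): How far the inner gate (steel blade) is raised: 0 down (shut), 0.118 m fully up. Slides straight up with about 6 N and stays where it is left. The bottle passes beneath only when it is up by 0.105 m or more.
- rod_knob (a point): Centre of the black knob on the end of the carriage's push rod: 32 mm diameter, 30 mm long along y, 50 mm above the worktop. Axes as tray_spot. It moves with the carriage; fully in, its near face still stands 26 mm clear of the lock's end wall.
- carriage (a joint): Travel of carriage, rod and knob along y: near 0 with the rod pulled out (tray in the lock), 0.165 m fully in (tray in the box). Moves with 2 to 4 N and stays where it is left; pushed fast or with jerks, the bottle topples.
- dry_box: Dry box with its lock, fixed; origin on the worktop under the tray's start. y runs along the rod from its knob through the lock into the box, x across, away from the robot, z up. Lock: well open at the top, inside x -80..62 mm, y -63..64 mm, walls 118 mm high; +y end: gate in a white frame 154 mm high; -y end: lid hinge. Beyond the gate: closed clear box, x -135..70 mm, 151 mm high.
Mind the look-alikes: they are no part of the job. What is shaped like the part that bears blue_mid but purple or yellow is not meant.

How it is judged:
By the outcome, as a careful person would: the job done as asked, in the order asked, and still so for the second after the job is handed in, with the robot touching nothing.
It also fails if it takes over 72 s, if anything falls off the work surface, if the arm or the gripper's body presses on something with over 40 N, if the wrist force passes 120 N, or if a joint passes its speed limit or range.

## Robot

A 7-joint arm with a two-finger parallel gripper is mounted at the origin on a cart in front of the work surface, level with it; the furniture and walls round the work are solid. World frame = base frame: x ahead of the robot, y to its left, z up, the work surface at z = 0. Lengths are in mm, angles in rad, forces in N, time in s.
With the tool pointing down it reaches from about 400 to 875 mm from the base axis. Payload 19.3 kg.
Tool frame: the origin (TCP) lies at the very end of the fingers, on their centre line; the grasp point (between the pads) lies 19 mm behind it (grip_point_offset is the z of the grasp point in the tool frame, in mm); z points along the fingers, y is the line along which they close (so a half turn about z gives the same grasp; the last joint's range is limited). The gripper opens to 85 mm and grips with 20 to 120 N. Pads are 22 mm wide; open, the fingers measure 114 mm over their backs; the gripper's body (76 mm by 85 mm) begins 54 mm behind the grasp point. The pads swing forward as they close: fully open they stand 13 mm farther back than shut.
Start: joints at [-1.244, 0.521, -0.036, 1.599, 0.021, 1.021, -0.113], TCP at [241.56, 576.422, 208.391] pointing down, gripper open.
Joint ranges: [-2.91, 2.91], [-0.3, 2.13], [-1.5, 1.42], [0.17, 2.43], [-1.26, 4.41], [0.16, 1.93], [-2.52, 2.52]. Speed limits (rad/s): [1.89, 1.89, 2.39, 2.39, 3.01, 3.01, 3.01].

## Interface

Orientations are given as a 3x3 rotation matrix whose columns are the frame's x, y, z axes.
In Python, from workcell import movep, movel, goto_joints, open_gripper, clamp, wait, inverse_kinematics, read_state, camera, PlanningError, finish_job, grip_point_offset gives the robot as it stands. Calls block until the motion is done:
- movep(position, orientation): joint-space move of the TCP to a pose.
- movel(position, frame=None, max_speed=150, guard=None): straight line of the TCP; frame=None keeps the orientation; max_speed is the mean speed in mm/s. With guard (N) it stops when the force on the tool has changed by that much, and returns True; else False.
- goto_joints(angles): joint-space move.
- open_gripper() and clamp(): open the fingers fully, or close them until they stop; the grip force is fixed at half the most.
- wait(seconds).
- inverse_kinematics(position, orientation): joint angles nearest the present ones, or None.
- read_state(): the state.
- camera(name): name is "scene" or "top"; returns a dict with "image" (384x512x3 uint8, blue, green, red), "range_z" (384x512 float32, mm along the optical axis (not along the pixel's ray), 0 where there is no reading), "fx", "fy", "cx", "cy" (pixels), "dist_coeffs" ([k1, k2, p1, p2, k3] as OpenCV has them; the pictures are not rectified), "cam_to_world" (4x4, takes a point from camera to world coordinates). Camera axes: x right, y up, looking along -z (the intrinsics and any distortion apply to the point x, -y, -z); pixel columns grow to the right and rows downward; lengths in mm; the calibration is good to about 2 mm. A picture is of the moment at which its call begins.
A pose or a line that the arm cannot do raises PlanningError and nothing moves.
- finish_job(): hands the job in; it is judged then, once.
The state is a dict: "time": time; "qpos": joint angles; "qvel": joint speeds; "joint_efforts": joint torques, N m; "eef_pos": TCP position; "tool_rot": TCP orientation; "ft_force": force on the tool from outside, world axes, zero at the start; "torque": the same for the moment, N m; "finger_gap": finger opening in mm; "gripper_force": force on a finger pad.
Only numpy, scipy, OpenCV 4.12 (cv2) and the standard library are available. Lean on these libraries where they do the work, as an engineer would, in place of code of your own. Each camera call takes 0.05 s, during which the arm holds its last target. There are 200 camera calls.

## Working session

There is one attempt and no reset: what is moved stays moved. The work goes in short steps, each a Python script; the robot and the scene stay as the last script left them, time stands still between calls to the robot, and variables do not carry over. Pictures are saved under pics/ and viewed, at most 10 in all, crops included, and the job is handed in when it is done.

```bash
mkdir -p pics; ls; python3 - <<'E'
from workcell import *
import cv2,pickle
for n in("scene","top"):
    c=camera(n); pickle.dump(c,open(f"{n}.pkl","wb")); cv2.imwrite(f"pics/{n}.png",cv2.resize(c["image"],(800,600),interpolation=cv2.INTER_CUBIC))
    print(n,c["fx"],c["fy"],c["cx"],c["cy"],c["dist_coeffs"],c["cam_to_world"])
print(grip_point_offset, read_state())
E
```

```text
pics
scene 394.5200481451325 394.5200481451325 257.84506364291514 195.74710037699435 [-0.1132117  0.         0.         0.         0.       ] [[ 2.68557232e-01 -4.15802301e-01  8.68898993e-01  1.40227791e+03]
 [ 9.63207581e-01  1.25657952e-01 -2.37573640e-01 -9.75986006e+00]
 [-1.04004020e-02  9.00732216e-01  4.34250281e-01  6.25019072e+02]
 [ 0.00000000e+00  0.00000000e+00  0.00000000e+00  1.00000000e+00]]
top 348.34951086407403 348.34951086407403 251.5213508105313 189.596101366603 [0.03125012 0.         0.         0.         0.        ] [[-1.41373331e-02  9.85342528e-01 -1.70000704e-01  3.12872889e+02]
 [-9.99894236e-01 -1.45118784e-02 -9.60778589e-04  2.32453972e+02]
 [-3.41372553e-03  1.69969141e-01  9.85443473e-01  1.02964106e+03]
 [ 0.00000000e+00  0.00000000e+00  0.00000000e+00  1.00000000e+00]]
-18.700000000000003 {'time': 0.1, 'qpos': array([-1.24418765,  0.52194938, -0.03630205,  1.59995531,  0.02118885,
        1.02109722, -0.11276697]), 'qvel': array([ 6.59985309e-04, -1.05373312e-03,  1.28769619e-03, -2.15830617e-03,
       -6.21923191e-05, -1.14986533e-03, -3.56328458e-04]), 'joint_efforts': array([ 2.47827513e-03, -9.28469682e+01,  1.98377140e+00, -3.70530474e+01,
        1.82202790e-02,  5.40557667e-03,  1.23766140e-04]), 'eef_pos': array([241.46512827, 576.1154542 , 207.8851712 ]), 'tool_rot': array([[-9.22296867e-01,  3.86482059e-01, -3.25846621e-04],
       [ 3.86482190e-01,  9.22296359e-01, -9.71513585e-04],
       [-7.49454191e-05, -1.02195785e-03, -9.99999475e-01]]), 'ft_force': array([0.16391397, 0.14578277, 0.16684989]), 'torque': array([-0.02572997, -0.00514883, -0.01935379]), 'gripper_force': 0.0, 'finger_gap': 85.62442849109607}
```

View pics/scene.png

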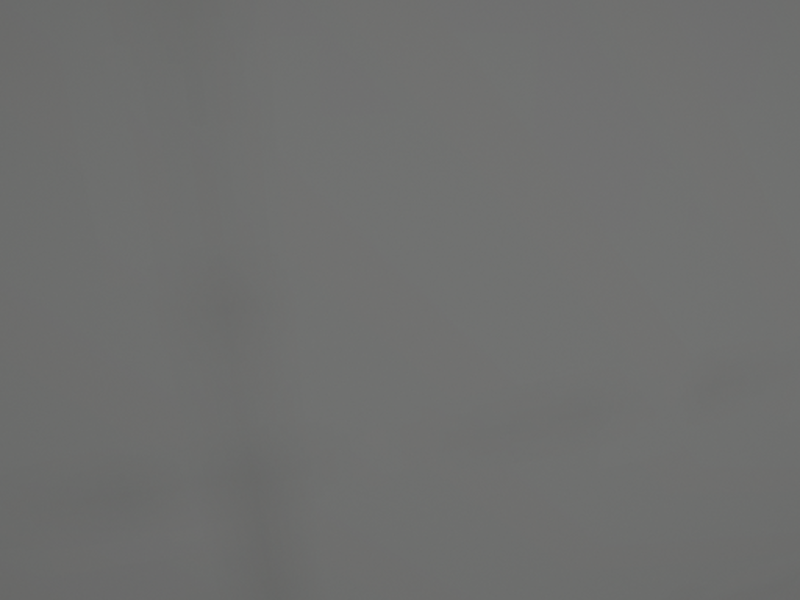

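View pics/top.png

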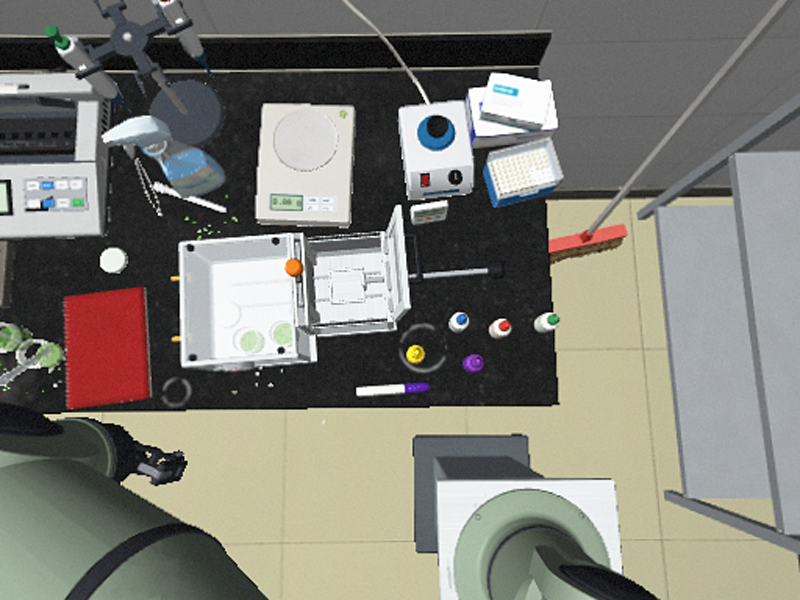

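The scene camera shows nothing but grey blur. The top view shows the dry box with the gate knob at (293,267), the rod knob at (495,270), the lid standing open at about x=400, and the bottles: blue (459,322), red (500,327), green (547,321). I'll enlarge the top view.

```bash
cat > h.py <<'E'
import numpy as np,cv2,pickle
def world(c,u,v,z=None):
    """pixel -> world, at height z (mm), or from range if z is None"""
    K=np.array([[c["fx"],0,c["cx"]],[0,c["fy"],c["cy"]],[0,0,1]])
    p=cv2.undistortPoints(np.array([[[u,v]]],float),K,np.array(c["dist_coeffs"]))[0,0]
    d=np.array([p[0],-p[1],-1.]); M=np.array(c["cam_to_world"])
    D=M[:3,:3]@d; o=M[:3,3]
    s=c["range_z"][int(round(v)),int(round(u))] if z is None else (z-o[2])/D[2]
    return o+s*D
E
python3 - <<'E'
from h import *
c=pickle.load(open("top.pkl","rb"))
im=c["image"]; 
cv2.imwrite("pics/cropA.png",cv2.resize(im[125:240,185:365],None,fx=4.4,fy=4.4,interpolation=cv2.INTER_CUBIC))
cv2.imwrite("pics/cropB.png",cv2.resize(im[125:250,105:275],None,fx=4.6,fy=4.6,interpolation=cv2.INTER_CUBIC))
for n,u,v in[("blue",459,322),("red",500,327),("green",547,321),("yel",416,354),("pur",473,363),("gate",293,267),("rod",495,270)]:
    print(n,world(c,u*.64,v*.64).round(1))
s=pickle.load(open("scene.pkl","rb"))["range_z"]; print((s>0).mean(),np.percentile(s,[5,50,95]))
E
```

```text
blue [429.  118.4  81.1]
red [419.2  47.2  81.3]
green [429.5 -37.4  73.6]
yel [373.7 195.2  88.8]
pur [357.   97.7  88.1]
gate [502.4 386.9 209.5]
rod [524.2  48.6  67.5]
0.9959665934244791 [281.14202423 368.94615173 531.80588684]
```

View pics/cropA.png

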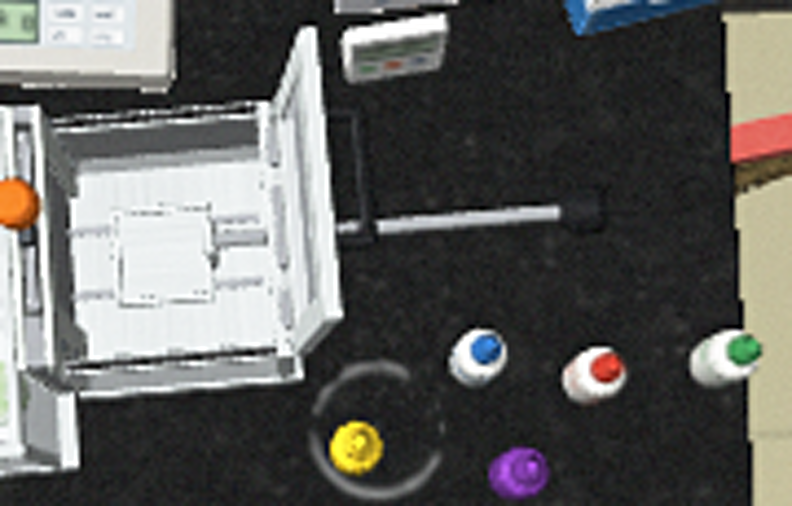

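View pics/cropB.png

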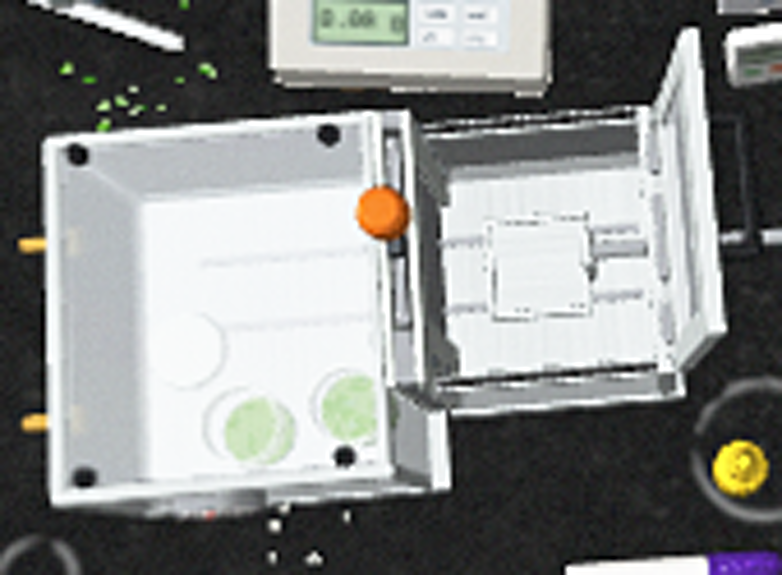

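Crop A: blue cap tip (487,348), tray corners at about (117,210), (213,205), (213,298) and (122,305), rod from (345,229) to (555,212), knob (585,209), lid free edge from (312,30) to (340,318), bar at x of about 368, y 115 to 240. Crop B: gate knob (383,212).

```bash
python3 - <<'E'
from h import *
c=pickle.load(open("top.pkl","rb"))
A=lambda x,y,z=None: world(c,185+(x+.5)/4.4-.5,125+(y+.5)/4.4-.5,z).round(1)
B=lambda x,y,z=None: world(c,105+(x+.5)/4.6-.5,125+(y+.5)/4.6-.5,z).round(1)
print("blue cap",A(487,347,92),A(487,347),"shoulder",A(479,355,66),A(470,362),"foot(470,378)",A(462,378,0))
print("red",A(608,366,92),"green",A(745,348,92))
tc=[A(x,y,20) for x,y in[(117,210),(213,205),(213,300),(122,305)]];print("tray",*tc,np.mean(tc,0))
print("rod",A(345,229,54),A(555,212,54),"knob",A(585,206,66),A(585,206))
print("gate",B(383,212,207),B(383,212),A(17,203,207))
print("lid edge",*[A(x,y) for x,y in[(310,45),(318,110),(325,200),(333,300)]])
print("lid face",*[A(x,y) for x,y in[(302,100),(310,200),(318,290)]])
print("bar",*[A(x,y) for x,y in[(362,120),(366,180),(370,235),(345,115),(360,240)]])
print("lock walls",*[A(x,y) for x,y in[(160,112),(230,105),(100,380),(200,368),(285,362)]])
print("frame top",*[B(x,y) for x,y in[(368,120),(400,118),(388,390),(428,375)]])
# dump lid points
M=c["range_z"]; P=[]
for v in range(128,210):
  for u in range(245,275):
    if M[v,u]>0: P.append(world(c,u,v))
P=np.array(P); h=P[P[:,2]>125]; print(len(h),np.percentile(h,[2,50,98],axis=0).round(0))
for zl in range(110,270,15):
  s=P[(P[:,2]>zl)&(P[:,2]<zl+15)]
  if len(s): print(zl,len(s),s.mean(0).round(0),s.min(0).round(0),s.max(0).round(0))
E
```

```text
blue cap [434.7 115.3  92. ] [434.5 115.4  93.3] shoulder [433.1 117.3  66. ] [429.1 122.7  62.8] foot(470,378) [425.9 121.4   0. ]
red [421.9  41.6  92. ] green [431.9 -42.8  92. ]
tray [540.7 352.3  20. ] [543.2 287.6  20. ] [478.3 287.9  20. ] [475.8 348.6  20. ] [509.5 319.1  20. ]
rod [518.2 200.   54. ] [527.5  63.3  54. ] knob [528.5  45.9  66. ] [528.8  45.6  64.5]
gate [503.4 386.5 207. ] [502.8 386.  209.5] [503.3 385.  207. ]
lid edge [576.2 223.1 251.9] [541.1 219.5 250.3] [492.3 216.6 251.1] [439.4 213.5 252.2]
lid face [549.9 227.7 239.3] [495.4 224.3 238.4] [446.5 220.9 241.5]
bar [539.4 195.8 235.9] [505.3 194.6 240.2] [476.5 192.9 236.2] [542.2 204.8 236.2] [473.8 198.3 236.5]
lock walls [579.9 314.5 118.2] [619.7 276.6  -2.9] [419.9 356.1  72.8] [423.7 291.8  96.8] [427.  239.8  93.7]
frame top [569.7 406.1 151.9] [569.8 387.6 154.7] [416.2 393.  148.2] [425.1 372.2 141.2]
943 [[430. 192. 128.]
 [506. 223. 236.]
 [581. 241. 254.]]
110 210 [495. 244. 120.] [426. 235. 114.] [586. 251. 125.]
125 100 [506. 237. 134.] [429. 225. 125.] [584. 247. 140.]
140 51 [507. 234. 148.] [429. 225. 140.] [582. 241. 155.]
155 46 [502. 232. 163.] [429. 222. 155.] [569. 238. 170.]
170 60 [503. 230. 178.] [429. 220. 170.] [582. 238. 185.]
185 55 [509. 229. 193.] [429. 218. 186.] [583. 236. 200.]
200 52 [501. 227. 207.] [429. 216. 200.] [576. 233. 215.]
215 18 [487. 225. 222.] [429. 214. 216.] [584. 233. 230.]
230 247 [506. 206. 236.] [429. 189. 230.] [584. 230. 245.]
245 314 [506. 219. 251.] [430. 210. 245.] [586. 228. 256.]
```

Yaw is about 4° (rod, lid edge and tray agree). Tray is at about (509.5,319), hinge y about 245, lid angle about 1.72, blue bottle at about (433.5,116.5). Now I check the IK, then pick.

```bash
cat >> h.py <<'E'
def Rz(deg):
    a=np.radians(deg); y=np.array([np.cos(a),np.sin(a),0]); z=np.array([0,0,-1.])
    return np.stack([np.cross(y,z),y,z],1)
YAW=np.radians(4.0); T0=np.array([509.7,319.1,0])
def app(x,y,z):  # dry_box frame -> world
    return T0+np.array([x*np.cos(YAW)-y*np.sin(YAW), x*np.sin(YAW)+y*np.cos(YAW), z])
BL=np.array([433.5,116.5,0])
E
python3 - <<'E'
from h import *; from workcell import *
for n,p,a in[("pick",BL+[0,0,33],47),("hi",BL+[0,0,330],47),("phi",app(-2,0,330),4),("place",app(-2,0,50),4),("lid",app(0,-150,220),94),("gate",app(0,67,175),94),("gateup",app(0,67,295),94),("rod0",app(0,-310,45),94),("rod0b",app(0,-310,45),4)]:
    q=inverse_kinematics(p,Rz(a)); print(n,p.round(),None if q is None else np.round(q,2))
p=read_state()["eef_pos"]
try:
    movel([p[0],p[1],400]); movep(BL+[0,0,330],Rz(47)); movel(BL+[0,0,110],max_speed=200); movel(BL+[0,0,33],max_speed=80,guard=8)
    clamp(); s=read_state(); print(s["time"],s["eef_pos"],s["finger_gap"],s["gripper_force"],s["ft_force"])
    c=camera("top"); cv2.imwrite("pics/grip.png",cv2.resize(c["image"][125:240,185:365],None,fx=4.4,fy=4.4,interpolation=cv2.INTER_CUBIC))
except PlanningError as e: print(e)
E
```

```text
pick [434. 116.  33.] [-0.47  0.56  0.1   2.19 -0.13  0.4   0.55]
hi [434. 116. 330.] [-0.69  0.11  0.33  1.88 -0.04  1.16  0.47]
phi [508. 319. 330.] [-0.87  0.39  0.31  1.52 -0.12  1.25 -0.48]
place [508. 319.  50.] [-0.79  0.7   0.19  1.79 -0.19  0.67 -0.42]
lid [520. 169. 220.] [-0.44  0.38  0.02  1.8  -0.01  0.96  1.23]
gate [505. 386. 175.] [-0.68  0.57 -0.1   1.6   0.06  0.97  0.84]
gateup [505. 386. 295.] [-0.69  0.47 -0.08  1.46  0.04  1.22  0.86]
rod0 [531.  10.  45.] [-0.11  0.61 -0.02  1.97  0.03  0.56  1.49]
rod0b [531.  10.  45.] [-0.38  0.65  0.34  1.98 -0.38  0.57  0.3 ]
6.2833 [433.70657338 116.44425159  33.38142406] 29.472719093884884 58.30486357212067 [-1.83076525 -0.60058573 10.78818858]
```

View pics/grip.png

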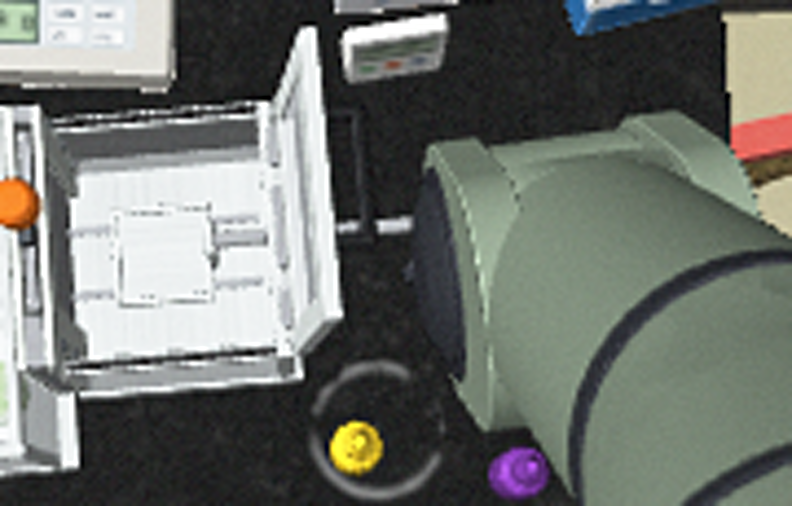

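The arm hides the grasp. The yellow and purple look-alikes are undisturbed. The gap of 29 mm is slightly small, so I'll carry over the lid and check from there.

```bash
python3 - <<'E'
from h import *; from workcell import *
movel(BL+[0,0,330],max_speed=150); 
s=read_state(); print(s["time"],s["finger_gap"],s["ft_force"])
movel(app(-2,-3,330),Rz(4),max_speed=120)
s=read_state(); print(s["time"],s["finger_gap"],s["gripper_force"],s["ft_force"])
c=camera("top"); pickle.dump(c,open("top2.pkl","wb")); cv2.imwrite("pics/carry.png",cv2.resize(c["image"][90:250,165:375],None,fx=3.7,fy=3.7,interpolation=cv2.INTER_CUBIC))
E
```

```text
8.4667 29.43364916626479 [ 0.27919377  0.40988108 -0.0610469 ]
10.3917 29.590116768759685 59.25686001777649 [ 0.13583057 -0.55841535 -0.43149179]
```

View pics/carry.png

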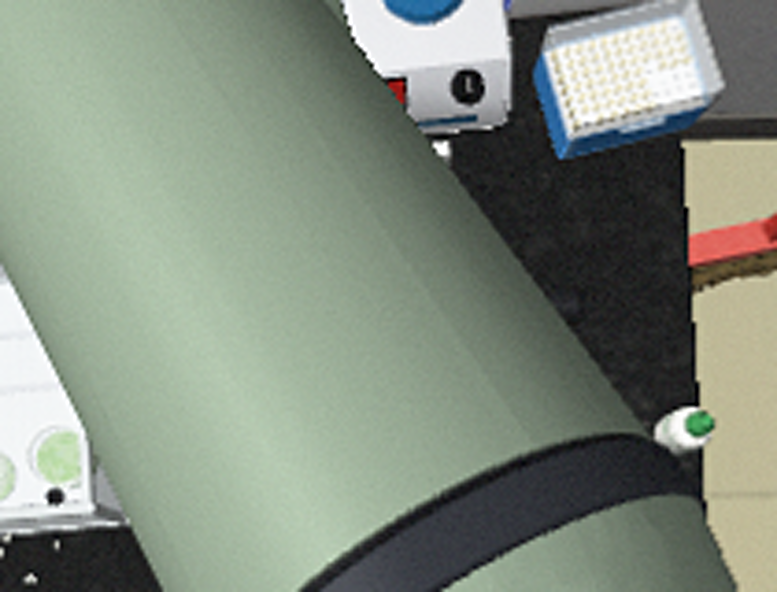

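Weight on the wrist (0.43 N) confirms the bottle is held; green is standing, and the rest is hidden by the arm. Now I lower it into the tray.

```bash
python3 - <<'E'
from h import *; from workcell import *
print(movel(app(-2,-3,90),max_speed=130,guard=10))
print(movel(app(-2,-3,60),max_speed=80,guard=6))
print(movel(app(-2,-3,44),max_speed=25,guard=3))
s=read_state(); print(s["time"],s["eef_pos"],s["finger_gap"],s["ft_force"])
E
```

```text
False
False
True
13.4417 [507.98317891 316.23634439  49.46718217] 29.33529077139082 [-0.99130118  0.09126797  9.06608342]
```

```bash
python3 - <<'E'
from h import *; from workcell import *
open_gripper(); s=read_state(); print(s["time"],s["finger_gap"],s["ft_force"])
movel(app(-2,-3,150),max_speed=80,guard=10); movel(app(-2,-3,340),max_speed=200)
clamp(); movep([490,70,340],Rz(94))
c=camera("top"); pickle.dump(c,open("top3.pkl","wb")); cv2.imwrite("pics/placed.png",cv2.resize(c["image"][115:250,180:360],None,fx=4.4,fy=4.4,interpolation=cv2.INTER_CUBIC))
s=read_state(); print(s["time"],s["finger_gap"],s["ft_force"])
E
```

```text
14.025 85.62662594522223 [0.01755721 0.21024751 1.05006703]
19.05 -0.36451896198874845 [-0.29836827 -0.51693423  0.0275568 ]
```

View pics/placed.png

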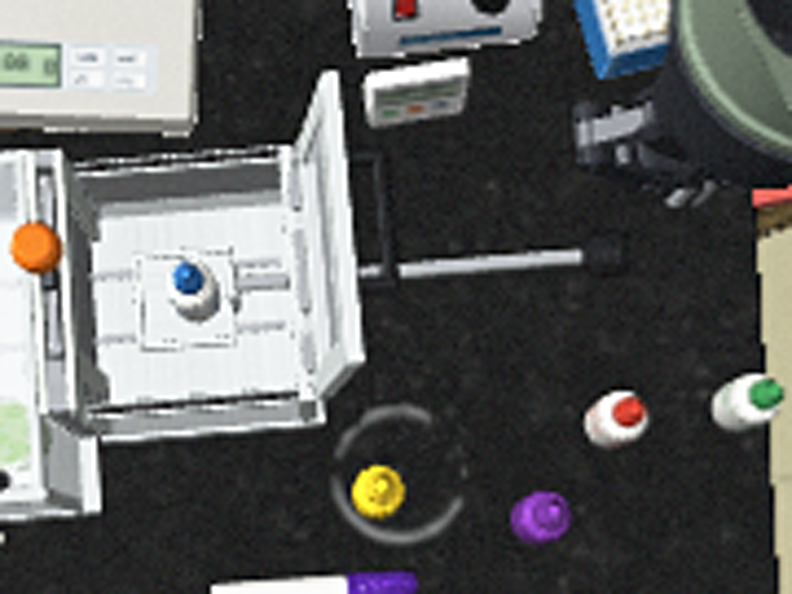

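The blue bottle stands upright, centred in the tray, at (190,285); red, green and the look-alikes are untouched. Now the lid: first push the bar over, then press it down from above.

```bash
cat >> h.py <<'E'
def bar(th):
    r,a=np.hypot(118,31),th+np.arctan2(31,118)
    return -74+r*np.cos(a),118+r*np.sin(a)
E
python3 - <<'E'
from h import *; from workcell import *
S=lambda m,r:print(m,r,*[np.round(read_state()[k],1) for k in("time","eef_pos","ft_force")])
movel(app(-9,-155,300),Rz(94),max_speed=180); S("above",movel(app(-9,-155,218),max_speed=120,guard=6))
for th in(1.72,1.45,1.15,.85,.6):
    y,z=bar(th); S(th,movel(app(-9,y-19,z-10),max_speed=70,guard=15))
S("back",movel(app(-9,y-32,z-5),guard=15)); movel(app(-9,y-25,z+45)); movel(app(-9,y,z+30))
for th in(.6,.45,.3,.15,0):
    y,z=bar(th); r=movel(app(-9,y,z+5),max_speed=60,guard=15); S(th,r)
    if r: break
S("press",movel(app(-9,y,z+1),max_speed=20,guard=10))
E
```

```text
above False 20.6 [511.9 163.8 218.7] [0.4 0.4 0.4]
1.72 False 21.0 [510.6 178.4 220.4] [0.5 0.1 0.3]
1.45 False 21.6 [508.3 209.2 228.8] [-0.2 -0.2  0.6]
1.15 True 21.9 [507.6 224.3 229.5] [-1.7 -0.8 10.6]
0.85 True 22.2 [507.5 225.7 229.6] [-3.  -0.7 11.5]
0.6 True 22.5 [507.4 227.  229.7] [-3.2  0.6 10.9]
back True 22.7 [507.1 232.1 230. ] [-7.2 -0.6 17.9]
0.6 False 24.2 [500.3 324.3 215.1] [ 0.5 -1.1  0.5]
0.45 False 24.7 [499.2 337.4 201.9] [0.8 1.  0.4]
0.3 False 25.1 [498.5 348.  187.1] [-0.8 -0.3 -0.7]
0.15 False 25.6 [497.9 356.4 170.9] [-0.6 -0.9 -0. ]
0 False 26.1 [497.2 361.6 152.8] [-1.2 -5.  -3.2]
press True 26.3 [497.3 361.2 151. ] [-0.  -0.9  0.3]
```

```bash
python3 - <<'E'
from h import *; from workcell import *
p=read_state()["eef_pos"]; print(p)
c=camera("top"); cv2.imwrite("pics/lid.png",cv2.resize(c["image"][100:250,100:360],None,fx=3,fy=3,interpolation=cv2.INTER_CUBIC))
E
```

```text
[497.27508052 361.24236945 150.96476839]
```

View pics/lid.png

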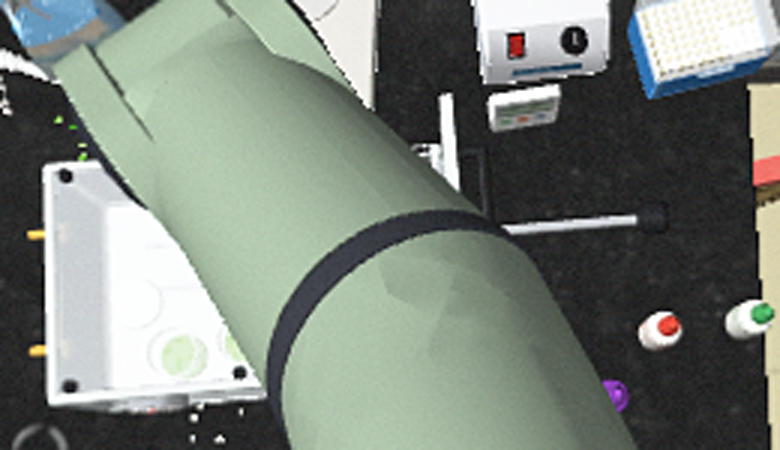

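The lid is still nearly upright, so the finger must have ridden over the bar. I'll back off and measure the lid again.

```bash
python3 - <<'E'
from h import *; from workcell import *
p=read_state()["eef_pos"]
print(movel([p[0],p[1]-6,p[2]+189],max_speed=180,guard=15)); movel(app(-9,-225,320),max_speed=200)
c=camera("top"); pickle.dump(c,open("top4.pkl","wb")); cv2.imwrite("pics/lid2.png",cv2.resize(c["image"][115:230,180:350],None,fx=4.7,fy=4.7,interpolation=cv2.INTER_CUBIC))
M=c["range_z"]; P=np.array([world(c,u,v) for v in range(125,215) for u in range(235,275) if M[v,u]>0])
P=(P-T0)@np.array([[np.cos(YAW),-np.sin(YAW),0],[np.sin(YAW),np.cos(YAW),0],[0,0,1]])
for zl in range(110,265,10):
  s=P[(P[:,2]>zl)&(P[:,2]<zl+10)&(P[:,0]>-60)&(P[:,0]<40)&(P[:,1]<-40)]
  if len(s): print(zl,len(s),np.percentile(s[:,1],[0,25,50,75,100]).round(0))
print(read_state()["time"])
E
```

```text
False
110 55 [-77. -73. -72. -70. -69.]
120 81 [-79. -77. -75. -73. -69.]
130 23 [-80. -80. -80. -79. -79.]
230 72 [-115. -113. -107. -104.  -80.]
240 125 [-114. -110. -108. -101.  -80.]
250 179 [-90. -87. -85. -82. -80.]
29.0333
```

View pics/lid2.png

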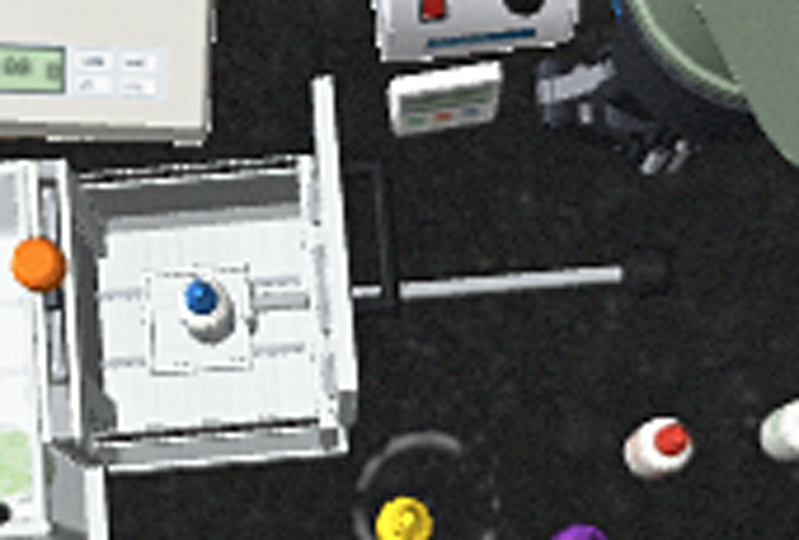

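The lid is at about 1.62 rad (top edge at local y −90 to −80). The gripper linkage, spread along y, must have caught the lid's free edge. Now I'll push on the face beside the bar with the closing axis along x, and check by range data instead of pictures.

```bash
cat >> h.py <<'E'
def face(th,d=105,hw=11):
    return -73+d*np.cos(th)-11*np.sin(th)-hw, 118+d*np.sin(th)+11*np.cos(th)
E
python3 - <<'E'
from h import *; from workcell import *
S=lambda m,r:print(m,r,*[np.round(read_state()[k],1) for k in("time","eef_pos","ft_force")])
X=-76; y0,z0=face(1.62)
movel(app(X,-150,310),Rz(4),max_speed=180); movel(app(X,y0-25,z0),max_speed=150,guard=8)
for th in(1.62,1.35,1.05,.75,.45,.2,0):
    y,z=face(th); r=movel(app(X,y,z),max_speed=90,guard=12); S(th,r)
    if r: break
else: S("press",movel(app(X,y,z-4),max_speed=20,guard=12))
E
```

```text
1.62 False 31.9 [440.8 214.2 222.5] [-0.1 -1.  -0.5]
1.35 False 32.4 [438.8 242.6 222.8] [0.6 0.  0.4]
1.05 False 32.9 [436.6 272.8 214.3] [0.1 0.8 0.6]
0.75 False 33.4 [434.7 299.2 197.2] [-0.6 -0.7 -0.1]
0.45 False 33.9 [433.3 319.5 173.1] [ 0.6  0.  -0.2]
0.2 False 34.3 [432.5 330.3 149.1] [-0.5  0.4  0.5]
0 False 34.7 [432.3 334.5 128.8] [ 0.4 -0.2  0.7]
press False 35.1 [432.4 334.7 125.1] [ 0.8 -0.9  0. ]
```

```bash
python3 - <<'E'
from h import *; from workcell import *
c=camera("top"); M=c["range_z"]; print(read_state()["finger_gap"],np.round(read_state()["tool_rot"],2).tolist())
W=np.array([[world(c,u,v) for u in range(200,285)] for v in range(120,215)]).reshape(-1,3)
P=(W-T0)@np.array([[np.cos(YAW),-np.sin(YAW),0],[np.sin(YAW),np.cos(YAW),0],[0,0,1]])
for zl in range(110,265,10):
  s=P[(P[:,2]>zl)&(P[:,2]<zl+10)&(P[:,0]>-90)&(P[:,0]<75)&(P[:,1]<70)&(P[:,1]>-150)]
  if len(s): print(zl,len(s),"y",np.percentile(s[:,1],[0,25,50,75,100]).round(0),"x",np.percentile(s[:,0],[0,50,100]).round(0))
cv2.imwrite("pics/lid3.png",cv2.resize(c["image"][110:240,170:350],None,fx=4.4,fy=4.4,interpolation=cv2.INTER_CUBIC))
E
```

```text
-0.060501711986883845 [[-0.07, 1.0, 0.0], [1.0, 0.07, 0.0], [0.0, 0.0, -1.0]]
110 12 y [-83. -82. -81. -80. -79.] x [-70.   9.  65.]
120 189 y [-83. -78. -75. -64. -42.] x [-77.  -6.  71.]
130 668 y [-78. -65. -53. -41. -14.] x [-72.  23.  71.]
140 22 y [-34. -24. -17. -15.  -9.] x [49. 63. 69.]
```

```bash
python3 - <<'E'
from h import *; from workcell import *
X=-76; p=read_state()["eef_pos"]
print("down",movel(app(X,16,121),max_speed=20,guard=12),read_state()["eef_pos"].round(1),read_state()["ft_force"].round(1))
movel(app(X,10,300),max_speed=250); movel(app(-40,-215,330),max_speed=250)
c=camera("top"); pickle.dump(c,open("top5.pkl","wb")); print(read_state()["time"])
W=np.array([world(c,u,v) for u in range(190,285) for v in range(120,225)])
P=(W-T0)@np.array([[np.cos(YAW),-np.sin(YAW),0],[np.sin(YAW),np.cos(YAW),0],[0,0,1]])
for xl in(-88,-60,30,50):
  for y in range(-90,75,10):
    s=P[(P[:,0]>xl)&(P[:,0]<xl+15)&(abs(P[:,1]-y)<5)&(P[:,2]>60)]
    if len(s): print(xl,y,len(s),np.percentile(s[:,2],[0,50,100]).round(0),end="; ")
  print()
cv2.imwrite("pics/lid4.png",cv2.resize(c["image"][110:240,170:350],None,fx=4.4,fy=4.4,interpolation=cv2.INTER_CUBIC))
E
```

```text
down False [432.7 329.6 120.9] [-0.3 -0.6  0.2]
37.575
-88 -80 9 [115. 129. 133.]; -88 -70 29 [ 68. 130. 135.]; -88 -60 34 [ 67. 130. 137.]; -88 -50 30 [ 71. 133. 139.]; -88 -40 29 [ 62. 133. 137.]; -88 -30 34 [ 65. 135. 139.]; -88 -20 35 [ 71. 137. 141.]; -88 -10 32 [ 65. 139. 142.]; -88 0 36 [ 63. 139. 144.]; -88 10 36 [ 68. 142. 145.]; -88 20 34 [ 74. 142. 147.]; -88 30 35 [ 64. 144. 149.]; -88 40 37 [ 65. 144. 149.]; -88 50 33 [ 75. 147. 152.]; -88 60 36 [ 82. 147. 156.]; -88 70 39 [ 61. 153. 158.]; 
-60 -80 16 [121. 127. 133.]; -60 -70 19 [128. 131. 134.]; -60 -60 19 [129. 130. 134.]; -60 -50 23 [129. 131. 135.]; -60 -40 24 [131. 133. 137.]; -60 -30 20 [132. 134. 137.]; -60 -20 21 [132. 136. 138.]; -60 -10 23 [135. 137. 141.]; -60 0 24 [135. 138. 140.]; -60 10 19 [137. 141. 142.]; -60 20 21 [137. 141. 145.]; -60 30 28 [141. 145. 171.]; -60 40 25 [143. 147. 167.]; -60 50 21 [145. 148. 151.]; -60 60 23 [127. 153. 157.]; -60 70 24 [135. 154. 157.]; 
30 -80 16 [117. 125. 133.]; 30 -70 22 [128. 131. 133.]; 30 -60 22 [128. 131. 134.]; 30 -50 21 [129. 131. 135.]; 30 -40 22 [129. 133. 136.]; 30 -30 19 [132. 134. 136.]; 30 -20 22 [133. 135. 138.]; 30 -10 22 [134. 137. 140.]; 30 0 19 [136. 138. 141.]; 30 10 21 [137. 140. 144.]; 30 20 20 [139. 141. 143.]; 30 30 21 [138. 144. 148.]; 30 40 16 [144. 147. 148.]; 30 50 19 [144. 148. 151.]; 30 60 17 [133. 153. 156.]; 30 70 18 [144. 153. 156.]; 
50 -80 10 [ 95. 125. 134.]; 50 -70 19 [128. 131. 134.]; 50 -60 23 [129. 133. 137.]; 50 -50 20 [130. 134. 136.]; 50 -40 19 [130. 135. 137.]; 50 -30 22 [131. 136. 139.]; 50 -20 24 [133. 137. 141.]; 50 -10 21 [135. 139. 141.]; 50 0 23 [135. 141. 144.]; 50 10 23 [138. 142. 146.]; 50 20 22 [140. 143. 147.]; 50 30 20 [141. 145. 148.]; 50 40 19 [144. 147. 149.]; 50 50 20 [144. 148. 150.]; 50 60 25 [121. 154. 157.]; 50 70 13 [ 78. 150. 158.];
```

View pics/lid4.png

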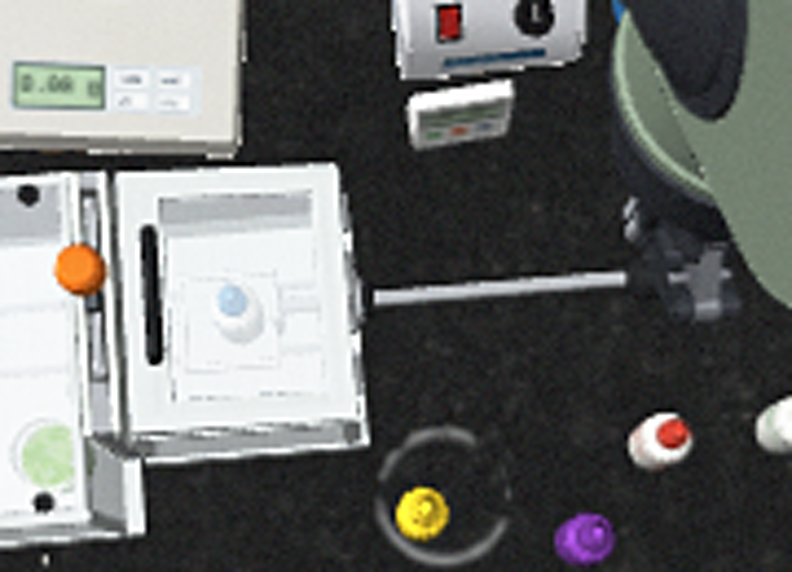

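The lid is still about 0.15 rad open. The fingertip evidently ends roughly 22 mm short of where I assumed, which also explains why it rode over the bar. I'll press lower until real resistance is felt.

```bash
python3 - <<'E'
from h import *; from workcell import *
S=lambda m,r:print(m,r,*[np.round(read_state()[k],1) for k in("time","eef_pos","ft_force")])
X=-72
movel(app(X,18,185),max_speed=250); S("a",movel(app(X,18,130),max_speed=120,guard=10))
S("b",movel(app(X,18,98),max_speed=28,guard=12))
E
```

```text
a False 39.4 [437.1 331.9 130.6] [-0.8  0.  -0.1]
b True 40.3 [436.6 332.1 105.9] [-4.2 -2.8 17.9]
```

```bash
python3 - <<'E'
from h import *; from workcell import *
S=lambda m,r:print(m,r,*[np.round(read_state()[k],1) for k in("time","eef_pos","ft_force","finger_gap")],flush=True)
movel(app(-72,14,240),max_speed=220)
c=camera("top"); W=np.array([world(c,u,v) for u in range(190,285) for v in range(120,225)])
P=(W-T0)@np.array([[np.cos(YAW),-np.sin(YAW),0],[np.sin(YAW),np.cos(YAW),0],[0,0,1]])
s=P[(P[:,0]>-85)&(P[:,0]<68)&(P[:,2]>120)&(P[:,2]<160)&(P[:,1]>-65)&(P[:,1]<55)]
k=np.polyfit(s[:,1],s[:,2],1) if len(s)>30 else None
print(len(s),k,s.min(0).round(),s.max(0).round())
import sys
if k is not None and abs(k[0])>.04: S("open?",0); sys.exit()
K=np.array([503.2,386.,0])
open_gripper(); movel(K+[0,0,225],max_speed=150,guard=15)
S("dn",movel(K+[0,0,157],max_speed=90,guard=8))
E
```

```text
77 [1.60820657e-02 1.30051663e+02] [ 24. -65. 122.] [ 68. -43. 134.]
dn False 43.5 [503.5 386.1 157.5] [ 0.1 -0.1  0.3] 85.6
```

The lid stopped hard at 18 N, at the shut height, and the range fit is flat at 130 mm. Now grip the knob and lift the gate.

```bash
python3 - <<'E'
from h import *; from workcell import *
S=lambda m,r:print(m,r,*[np.round(read_state()[k],1) for k in("time","eef_pos","ft_force","finger_gap","gripper_force")],flush=True)
K=np.array([503.2,386.,0])
c=camera("top"); W=np.array([world(c,u,v) for u in range(190,285) for v in range(120,225)])
P=(W-T0)@np.array([[np.cos(YAW),-np.sin(YAW),0],[np.sin(YAW),np.cos(YAW),0],[0,0,1]])
s=P[(P[:,0]>-85)&(P[:,0]<68)&(P[:,2]>120)&(P[:,2]<147)&(P[:,1]>-65)&(P[:,1]<55)]
print(len(s),np.polyfit(s[:,1],s[:,2],1) if len(s)>30 else None,s[:,1].min(),s[:,1].max())
clamp(); S("grip",0); g=read_state()["finger_gap"]
if 5<g<40:
    z0=read_state()["eef_pos"][2]
    S("mid",movel(K+[0,0,z0+20],max_speed=60,guard=25))
    S("up",movel(K+[0,0,z0+121],max_speed=70,guard=25))
E
```

```text
866 [-1.86353001e-03  1.27923473e+02] -64.91659710099472 16.552113507460042
grip 0 44.2 [503.7 386.1 157.4] [2.2 0.6 5.4] 25.5 59.1
mid False 44.6 [503.6 386.1 177.5] [ 5.1 -0.2  2. ] 25.4 60.1
up True 46.0 [503.6 386.  275.5] [ 3.5  1.7 -0.7] 25.5 65.9
```

The gate rose 118.1 mm to its stop and the lid is flat (slope −0.002). Release, then push the rod gently.

```bash
python3 - <<'E'
from h import *; from workcell import *
S=lambda m,r:print(m,r,*[np.round(read_state()[k],1) for k in("time","eef_pos","ft_force","finger_gap")],flush=True)
open_gripper(); K=[503.2,386.,345]; movel(K,max_speed=150)
movep(app(0,-318,230),Rz(4)); clamp(); S("above",0)
S("dn",movel(app(0,-318,15),max_speed=170,guard=8))
S("near",movel(app(0,-300,15),max_speed=30,guard=8))
S("push",movel(app(0,-127,15),max_speed=32,guard=13))
E
```

```text
above 0 49.5 [531.9   1.9 230. ] [ 0.3  0.3 -0.8] -0.2
dn False 50.9 [532.3   1.9  15.7] [-0.5 -0.4  0.5] 0.2
near False 51.6 [530.6  19.8  15. ] [0.3 0.  0.2] -0.1
push True 55.9 [519.4 176.5  14.7] [ 0.1  0.5 -0.3] -0.4
```

```bash
python3 - <<'E'
from h import *; from workcell import *
S=lambda m,r:print(m,r,*[np.round(read_state()[k],1) for k in("time","eef_pos","ft_force")],flush=True)
S("push2",movel(app(0,-127,15),max_speed=20,guard=13))
y=read_state()["eef_pos"]
movel(y-[0,25,0],max_speed=80); movel([535,-10,180],max_speed=220); S("off",0)
c=camera("top"); pickle.dump(c,open("top6.pkl","wb")); im=c["image"]
hsv=cv2.cvtColor(im,cv2.COLOR_BGR2HSV); m=cv2.inRange(hsv,(100,50,60),(125,255,255))
n,l,st,ce=cv2.connectedComponentsWithStats(m)
R=np.array([[np.cos(YAW),-np.sin(YAW),0],[np.sin(YAW),np.cos(YAW),0],[0,0,1]])
for i in range(1,n):
    if st[i,4]>5 and 110<ce[i,0]<290 and 120<ce[i,1]<230: print("blue",ce[i].round(1),st[i,4],((world(c,*ce[i],z=106)-T0)@R).round(1))
# knob: dark points z 55-72 around rod line
W=np.array([world(c,u,v) for u in range(240,330) for v in range(150,195)]);P=(W-T0)@R
s=P[(abs(P[:,0])<20)&(P[:,2]>58)&(P[:,2]<75)&(P[:,1]<-85)]; print(len(s),np.percentile(s[:,1],[0,5,50,95,100]).round(1) if len(s) else "")
E
```

```text
push2 True 56.2 [519.2 176.4  14.4] [ 0.5 -0.2 -0.1]
off 0 57.8 [534.5  -9.1 179.2] [ 0.4  0.4 -0. ]
blue [282.3 122.6] 38 [ 137.5 -183.9  106. ]
blue [128.7 123.5] 10 [170.6 240.6 106. ]
105 [-131.4 -129.7 -114.6  -87.1  -85.1]
```

```bash
python3 - <<'E'
from h import *
R=np.array([[np.cos(YAW),-np.sin(YAW),0],[np.sin(YAW),np.cos(YAW),0],[0,0,1]])
for f in("top","top3","top6"):
    c=pickle.load(open(f+".pkl","rb"))
    W=np.array([world(c,u,v) for u in range(240,340) for v in range(145,200)]);P=(W-T0)@R
    s=P[(abs(P[:,0])<10)&(P[:,2]>58)&(P[:,2]<75)&(P[:,1]<-88)]; print(f,len(s),np.percentile(s[:,1],[0,5,10,25,50,75,90,95,100]).round(0) if len(s) else "")
im=c["image"].astype(int); d=im[...,0]-im[...,2]
m=(d>14).astype(np.uint8); n,l,st,ce=cv2.connectedComponentsWithStats(m)
for i in range(1,n):
    if st[i,4]>4 and 110<ce[i,0]<290 and 140<ce[i,1]<240: print("blue",ce[i].round(1),st[i],((world(c,*ce[i],z=108)-T0)@R).round(1))
a=pickle.load(open("top.pkl","rb"))
df=(np.abs(im-a["image"].astype(int)).sum(2)>60).astype(np.uint8); n,l,st,ce=cv2.connectedComponentsWithStats(df)
for i in range(1,n):
    if st[i,4]>12 and 110<ce[i,0]<215 and 140<ce[i,1]<240: print("diff",ce[i].round(1),st[i],((world(c,*ce[i],z=60)-T0)@R).round(1))
E
```

```text
top 80 [-288. -287. -284. -280. -272. -264. -224. -179. -122.]
top3 77 [-288. -286. -284. -280. -273. -265. -232. -186. -113.]
top6 81 [-131. -130. -128. -124. -116. -107.  -93.  -90.  -88.]
blue [165.4 182.7] [162 179   8   8  45] [ -5.4 146.3 108. ]
diff [184.2 167.7] [171 141  24  55 683] [ 44.  102.6  60. ]
diff [166.2 183.1] [163 180   7   7  34] [  3.4 155.7  60. ]
diff [172.6 188.1] [167 182  10  11  44] [-12.3 138.3  60. ]
```

```bash
python3 - <<'E'
from h import *
R=np.array([[np.cos(YAW),-np.sin(YAW),0],[np.sin(YAW),np.cos(YAW),0],[0,0,1]])
for f in("top3","top5","top6"):
    c=pickle.load(open(f+".pkl","rb")); im=c["image"].astype(int); m=((im[...,0]-im[...,2])>14).astype(np.uint8); n,l,st,ce=cv2.connectedComponentsWithStats(m)
    for i in range(1,n):
        if st[i,4]>15 and 150<ce[i,0]<250 and 150<ce[i,1]<210: print(f,ce[i].round(1),st[i],((world(c,*ce[i],z=106)-T0)@R).round(1))
# profile across frame/wall/knob along rod line now; gate knob height
W=np.array([world(c,u,v) for u in range(225,300) for v in range(160,185)]);P=(W-T0)@R
for y in range(-140,-60,5):
    s=P[(abs(P[:,0])<12)&(abs(P[:,1]-y)<2.5)]
    if len(s): print(y,np.percentile(s[:,2],[0,50,100]).round(),end="; ")
o=(im[...,2]>180)&(im[...,0]<90)&(im[...,1]<160); v,u=np.where(o); k=(u>150)&(u<215)&(v>120)&(v<200)
print("\ngate",u[k].mean(),v[k].mean(),world(c,u[k].mean(),v[k].mean()).round(1))
E
```

```text
top3 [222.2 177.7] [219 174   8   8  46] [ -4.2  -6.5 106. ]
top5 [222.1 177.8] [219 174   7   8  43] [ -4.3  -6.3 106. ]
top6 [165.4 182.7] [162 179   8   8  45] [ -4.9 146.8 106. ]
-140 [-4.  1.  6.]; -135 [-3.  1.  3.]; -130 [-1. 62. 68.]; -125 [-1. 63. 67.]; -120 [ 1. 65. 72.]; -115 [ 0. 65. 68.]; -110 [-2. 62. 67.]; -105 [-2. 53. 64.]; -100 [-2.  3. 57.]; -95 [-2. 53. 63.]; -90 [-0. 59. 65.]; -85 [ 1. 64. 68.]; -80 [118. 123. 125.]; -75 [122. 128. 132.]; -70 [127. 129. 132.]; -65 [123. 130. 131.]; 
gate 176.26262626262627 157.6161616161616 [504.4 389.1 324.6]
```

```bash
python3 - <<'E'
from h import *
R=np.array([[np.cos(YAW),-np.sin(YAW),0],[np.sin(YAW),np.cos(YAW),0],[0,0,1]])
c=pickle.load(open("top.pkl","rb")); L=lambda u,v,z=None:((world(c,u,v,z)-T0)@R).round(0)
for v in(180,188):
  print(v,[(u,*L(u,v)[1:].astype(int)) for u in range(186,258,2)])
  print(c["image"][v,186:258].mean(1).astype(int).tolist())
# box far wall end / x extents, from crop B corners: box outline
c6=pickle.load(open("top6.pkl","rb"))
print([(u,*((world(c6,u,183)-T0)@R).round(0)[1:].astype(int)) for u in range(112,192,3)])
E
```

```text
180 [(186, np.int64(83), np.int64(153)), (188, np.int64(78), np.int64(154)), (190, np.int64(71), np.int64(164)), (192, np.int64(66), np.int64(162)), (194, np.int64(62), np.int64(155)), (196, np.int64(58), np.int64(147)), (198, np.int64(66), np.int64(56)), (200, np.int64(66), np.int64(15)), (202, np.int64(61), np.int64(9)), (204, np.int64(55), np.int64(8)), (206, np.int64(49), np.int64(11)), (208, np.int64(43), np.int64(6)), (210, np.int64(37), np.int64(10)), (212, np.int64(30), np.int64(17)), (214, np.int64(25), np.int64(14)), (216, np.int64(19), np.int64(17)), (218, np.int64(13), np.int64(17)), (220, np.int64(7), np.int64(17)), (222, np.int64(1), np.int64(15)), (224, np.int64(-5), np.int64(19)), (226, np.int64(-11), np.int64(17)), (228, np.int64(-17), np.int64(19)), (230, np.int64(-23), np.int64(19)), (232, np.int64(-31), np.int64(63)), (234, np.int64(-36), np.int64(55)), (236, np.int64(-42), np.int64(53)), (238, np.int64(-47), np.int64(51)), (240, np.int64(-53), np.int64(52)), (242, np.int64(-59), np.int64(53)), (244, np.int64(-64), np.int64(5)), (246, np.int64(-70), np.int64(121))
[... 2466 characters left out ...]
, (136, np.int64(212), np.int64(149)), (139, np.int64(204), np.int64(148)), (142, np.int64(197), np.int64(147)), (145, np.int64(189), np.int64(147)), (148, np.int64(181), np.int64(150)), (151, np.int64(173), np.int64(151)), (154, np.int64(166), np.int64(149)), (157, np.int64(158), np.int64(149)), (160, np.int64(151), np.int64(148)), (163, np.int64(142), np.int64(152)), (166, np.int64(135), np.int64(150)), (169, np.int64(128), np.int64(148)), (172, np.int64(120), np.int64(149)), (175, np.int64(112), np.int64(151)), (178, np.int64(104), np.int64(151)), (181, np.int64(97), np.int64(146)), (184, np.int64(66), np.int64(273)), (187, np.int64(66), np.int64(237)), (190, np.int64(66), np.int64(196))]
```

The wall position shows the start was about 0, so the carriage is still about 8 mm short and met firm resistance. The gripper may be blocked, so I push again with the tool tilted away from the lock and a higher guard.

```bash
python3 - <<'E'
from h import *; from workcell import *
from scipy.spatial.transform import Rotation as Ro
S=lambda m,r:print(m,r,*[np.round(read_state()[k],1) for k in("time","eef_pos","ft_force")],flush=True)
T=None
for t in(25,18,10):
    A=Ro.from_rotvec(np.radians(t)*np.array([np.cos(YAW),np.sin(YAW),0])).as_matrix()@Rz(4)
    if all(inverse_kinematics(app(0,y,z),A) is not None for y,z in((-175,140),(-175,22),(-112,22))): T=A;break
print(t)
if T is not None:
    movel(app(0,-178,120),T,max_speed=200); S("dn",movel(app(0,-178,22),max_speed=130,guard=10))
    S("near",movel(app(0,-142,22),max_speed=70,guard=10))
    S("push",movel(app(0,-112,22),max_speed=18,guard=25))
E
```

```text
25
dn False 59.8 [522.5 141.5  22.6] [0.1 0.3 0.3]
near False 60.4 [519.6 177.3  22. ] [-0.3 -0.3 -0.9]
push True 61.3 [519.  188.6  21.4] [ 0.3 -3.7  3.5]
```

```bash
python3 - <<'E'
from h import *
R=np.array([[np.cos(YAW),-np.sin(YAW),0],[np.sin(YAW),np.cos(YAW),0],[0,0,1]])
def proj(c,p):
    M=np.array(c["cam_to_world"]); q=M[:3,:3].T@(np.asarray(p)-M[:3,3]); q=np.array([q[0],-q[1],-q[2]])
    K=np.array([[c["fx"],0,c["cx"]],[0,c["fy"],c["cy"]],[0,0,1]]); return cv2.projectPoints(q.reshape(1,1,3),np.zeros(3),np.zeros(3),K,np.array(c["dist_coeffs"]))[0][0,0]
for f,r in(("top3",range(-300,-235,3)),("top6",range(-140,-75,3))):
    c=pickle.load(open(f+".pkl","rb")); g=c["image"].mean(2).astype(np.float32)
    out=[]
    for y in r:
        vals=[]
        for x in(-6,-3,0,3):
            u,v=proj(c,app(x,y,54)); vals.append(cv2.getRectSubPix(g,(1,1),(float(u),float(v)))[0,0])
        out.append((y,int(max(vals))))
    print(f,out)
# tray leading/trailing edges inside box: brightness profile along y at x=-20,20 z=20
for f,r in(("top3",range(-50,60,2)),("top6",range(100,215,2))):
    c=pickle.load(open(f+".pkl","rb")); g=c["image"].mean(2).astype(np.float32)
    for x in(-24,20): print(f,x,[(y,int(cv2.getRectSubPix(g,(1,1),tuple(map(float,proj(c,app(x,y,20)))))[0,0])) for y in r])
E
```

```text
top3 [(-300, 36), (-297, 37), (-294, 35), (-291, 35), (-288, 29), (-285, 39), (-282, 54), (-279, 48), (-276, 49), (-273, 49), (-270, 46), (-267, 44), (-264, 41), (-261, 72), (-258, 175), (-255, 204), (-252, 203), (-249, 208), (-246, 204), (-243, 194), (-240, 195), (-237, 195)]
top6 [(-140, 35), (-137, 35), (-134, 29), (-131, 24), (-128, 30), (-125, 54), (-122, 45), (-119, 47), (-116, 46), (-113, 46), (-110, 45), (-107, 41), (-104, 78), (-101, 170), (-98, 200), (-95, 117), (-92, 30), (-89, 54), (-86, 159), (-83, 156), (-80, 170), (-77, 211)]
top3 -24 [(-50, 185), (-48, 192), (-46, 192), (-44, 188), (-42, 190), (-40, 196), (-38, 203), (-36, 206), (-34, 196), (-32, 190), (-30, 209), (-28, 230), (-26, 244), (-24, 241), (-22, 240), (-20, 240), (-18, 240), (-16, 239), (-14, 239), (-12, 239), (-10, 239), (-8, 239), (-6, 240), (-4, 240), (-2, 240), (0, 239), (2, 240), (4, 239), (6, 239), (8, 240), (10, 241), (12, 241), (14, 241), (16, 241), (18, 241), (20, 240), (22, 239), (24, 239), (26, 241), (28, 242), (30, 237), (32, 224), (34, 233), (36, 226), (38, 185), (40, 192), (42, 202), (44, 206),
[... 1408 characters left out ...]
)]
top6 20 [(100, 72), (102, 72), (104, 72), (106, 71), (108, 69), (110, 70), (112, 75), (114, 143), (116, 190), (118, 186), (120, 207), (122, 223), (124, 230), (126, 242), (128, 245), (130, 236), (132, 242), (134, 246), (136, 247), (138, 247), (140, 247), (142, 247), (144, 247), (146, 245), (148, 240), (150, 229), (152, 233), (154, 240), (156, 240), (158, 233), (160, 223), (162, 213), (164, 209), (166, 208), (168, 210), (170, 218), (172, 224), (174, 226), (176, 232), (178, 238), (180, 246), (182, 246), (184, 245), (186, 243), (188, 246), (190, 244), (192, 239), (194, 238), (196, 237), (198, 236), (200, 237), (202, 236), (204, 235), (206, 234), (208, 235), (210, 236), (212, 237), (214, 236)]
```

Both pushes stopped at the same point (157 mm from the visible start, at 13 N and again at 25 N), as at an end stop. I back off and check that the knob did not move in the harder push and that the bottle is upright.

```bash
python3 - <<'E'
from h import *; from workcell import *
p=read_state()["eef_pos"]; movel(p-[0,45,-2],max_speed=90); movel([532,60,150],max_speed=200)
c=camera("top"); pickle.dump(c,open("top7.pkl","wb")); print(read_state()["time"])
a=pickle.load(open("top6.pkl","rb"))
for n,d in(("6",a),("7",c)):
    g=d["image"].mean(2); print(n,[int(g[171:178,u].max()) for u in range(248,272)])
    im=d["image"].astype(int); m=((im[...,0]-im[...,2])>14).astype(np.uint8); k,l,st,ce=cv2.connectedComponentsWithStats(m)
    print([(ce[i].round(1).tolist(),st[i,4]) for i in range(1,k) if st[i,4]>15 and 150<ce[i,0]<215 and 150<ce[i,1]<210])
R=np.array([[np.cos(YAW),-np.sin(YAW),0],[np.sin(YAW),np.cos(YAW),0],[0,0,1]])
P=(np.array([world(c,u,v) for u in range(190,250) for v in range(140,215)])-T0)@R
s=P[(P[:,0]>-85)&(P[:,0]<68)&(P[:,2]>120)&(P[:,2]<140)&(P[:,1]>-65)&(P[:,1]<55)]; print("lid",np.polyfit(s[:,1],s[:,2],1),len(s))
for n,uv in(("red",(185+608/4.4,125+366/4.4)),("green",(185+745/4.4,125+348/4.4))): print(n,c["image"][int(uv[1]),int(uv[0])],world(c,*uv).round(0))
E
```

```text
62.9333
6 [166, 179, 148, 210, 67, 33, 36, 207, 205, 156, 40, 42, 46, 44, 47, 49, 48, 57, 32, 39, 35, 35, 35, 36]
[([165.4, 182.7], np.int32(45))]
7 [163, 177, 145, 210, 68, 34, 38, 208, 203, 158, 40, 43, 43, 46, 49, 52, 47, 56, 36, 35, 37, 36, 37, 37]
[([165.4, 182.7], np.int32(45))]
lid [8.22757565e-03 1.28098479e+02] 2460
red [ 65  81 226] [421.  41.  95.]
green [ 94 163  72] [431. -44.  91.]
```

```bash
python3 -c "
from workcell import *
print(finish_job(), read_state()['time'])"
```

```text
the job is handed in; nothing more can be done
the job is handed in; nothing more can be done
```

I handed the job in at about 63 s: the bottle stands upright in the dry box, the lid is shut and the gate fully up, and red and green are untouched. The one doubt is the carriage, which stopped hard about 157 mm from its start (165 mm nominal) and did not move under a second push to 25 N; I took that as its end stop but could not confirm it.

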